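Push the clip dish home under the funnel

TASK

Without grasping or lifting anything, use your fingertips to push the blue square dish across the desk and in between the side cheeks of the clear clip-funnel stand, fully home so that it sits square with its back edge against the stop plate, ready for the funnel to be refilled. Push gently, keep the dish flat on the desk, leave all the other things where they stand, and draw the fingers clear when done.

Things in the scene. Friction and masses are not known exactly. Their poses are not given: they have to be found in the camera images.
- dish: Loose blue ceramic square dish, open on top, 110 x 110 mm, 24 mm tall, walls 4 mm, about 0.25 kg (mass and friction vary); slides flat on the desk. Origin: centre of its underside, z up; x and y square to its sides (all four alike). Starts 15 to 19 cm short of home, up to 4 cm off the bay's middle line, turned up to 0.4 rad.
- funnel_stand: Clear acrylic clip-funnel stand with pale green edges, fixed. Origin: on the desk, where the centre of the dish's underside is when home. x points level into the bay (the way the dish goes home), y across the bay, z up. The bay has no floor. The home dish sticks out of the bay towards -x: its near wall is then at x = -0.055.
- bay_stop (a point): Centre of the stop plate's face, at desk height: 55 mm ahead of the stand's origin along its x, axes as the stand's. The plate is 75 mm tall and spans the bay; the home dish's back edge touches it.
- bay_mouth (a point): Middle of the bay's mouth on the desk, 9 mm before the stand's origin (x = -0.009), between the tips of the two bent-out lead-ins (45 mm tall, 137 mm apart). By x = +0.005 they narrow to the side cheeks: 5 mm thick, 75 mm tall, 122 mm apart inside, so 6 mm clear of the dish on either side. Low foot flanges outside reach 86 mm from the middle line.
- funnel_rim (a point): Centre of the clear round funnel's mouth, 80 mm wide, 152 mm above the desk and 27 mm ahead of the stand's origin along x. It stands on a shelf over the bay (75 to 80 mm high, 132 mm wide, its front edge at x = -0.012); the spout, 42 mm wide, ends 40 mm above the desk. The rim's front lies 42 mm further in than the home dish's near wall.
- binder_clip_1: First matte black binder clip standing on its spine with its two steel wire handles up, about 16 x 32 mm and 47 mm tall, 16 g; loose. Origin: centre of its underside. Bystander.
- binder_clip_2: Second matte black binder clip standing on its spine with its two steel wire handles up, about 16 x 32 mm and 47 mm tall, 16 g; loose. Origin: centre of its underside. Bystander.
- binder_clip_3: Third matte black binder clip standing on its spine with its two steel wire handles up, about 16 x 32 mm and 47 mm tall, 16 g; loose. Origin: centre of its underside. Bystander.
- clip_dispenser: Mint-green round plastic clip dispenser with a black ring on top holding paper clips, 74 mm wide, 68 mm tall, 0.14 kg, loose. Origin: centre of its underside. Bystander.
- phone_stand: Bamboo phone stand with a leaning back, 95 x 75 mm foot, 117 mm tall, 0.19 kg, loose. Origin: centre of its underside. Bystander.
- coaster: Round cork coaster under the mug, 96 mm wide, 5 mm thick, loose. Origin: centre of its underside. Bystander.
- mug: White mug standing on the coaster, 80 mm wide plus a handle at its +y side, 90 mm tall, 0.3 kg, loose. Origin: centre of its underside. Bystander.

How it is judged:
At the end, for the whole second after the job is handed in: The dish lies flat and at rest on the desk in the bay, its centre within 4 mm of fully home against the stop and within 8 mm of the bay's middle line, square to the stop within 0.045 rad (2.6 degrees); every other loose thing is within 15 mm of where it started (x of dish in the frame of funnel_stand between -0.004 and 0.003 m and y of dish in the frame of funnel_stand between -0.008 and 0.008 m and (angle between the x axis of dish and the x axis of funnel_stand, either way round below 0.045 rad or angle between the y axis of dish and the x axis of funnel_stand, either way round below 0.045 rad) and height (world z) of dish below 0.003 m and angle between dish's own z axis and vertical below 0.03 rad and linear speed of dish below 0.01 m/s and distance of each of binder_clip_1, binder_clip_2, binder_clip_3, clip_dispenser, phone_stand, coaster, mug from where it was at the start of the episode below 0.015 m); the robot touches nothing.
It fails at once if the dish is lifted or tipped (underside more than 6 mm up, or tilted more than 0.12 rad) (height (world z) of dish above 0.006 m or angle between dish's own z axis and vertical above 0.12 rad).
It fails at once if the dish is pinched or rammed (more than 35 N between fingers and dish) (contact force between the fingers and dish above 35 N).
It fails at once if another loose thing is pushed more than 15 mm, or lifted (distance of any of binder_clip_1, binder_clip_2, binder_clip_3, clip_dispenser, phone_stand, coaster, mug from where it was at the start of the episode above 0.015 m).
It also fails if it takes over 70 s, if anything falls off the work surface, if the arm or the gripper's body presses on something with over 40 N, if the wrist force passes 120 N, or if a joint passes its speed limit or range.

ROBOT

A 6-joint arm with a two-finger parallel gripper is mounted at the origin on the work surface. World frame = base frame: x ahead of the robot, y to its left, z up, the work surface at z = 0. Lengths are in m, angles in rad, forces in N, time in s.
With the tool pointing down it reaches from about 0.35 to 0.925 m from the base axis. Payload 6.4 kg.
Tool frame: the origin (TCP) lies midway between the tips of the shut fingers; the grasp point (between the pads) lies 19 mm behind it; z points along the fingers, y is the line along which they close (so a half turn about z gives the same grasp; the last joint's range is limited). The gripper opens to 85 mm and grips with 20 to 120 N. Pads are 22 mm wide; open, the fingers measure 114 mm over their backs; the gripper's body (76 mm by 85 mm) begins 54 mm behind the grasp point. The pads swing forward as they close: fully open they stand 13 mm farther back than shut.
Start: joints at [-0.174, 0.245, 1.558, -0, 1.339, -0.174], TCP at [0.65, 0, 0.231] pointing down, gripper open.
Joint ranges: [-3.13, 3.13], [-1.02, 2.26], [0.13, 2.54], [-0.95, 4.09], [0.21, 2.88], [-2.74, 2.74]. Speed limits (rad/s): [2.57, 2.57, 3.14, 3.14, 3.14, 3.14].

INTERFACE

Orientations are given as a unit quaternion [w, x, y, z].
In Python, from rig import arm gives the robot as it stands.
- The arm moves only by the shell command python3 -m handwheel 'ROWS'. ROWS is JSON, a list of rows, each a list of 7 numbers: the shift along the tool's x, y, z as a fraction of full scale, then the turn, a rotation vector about the tool's x, y, z as a fraction of full scale, then the finger opening in mm, from 0 to 85.4. In form: [[dx, dy, dz, rx, ry, rz, hand], ...]. A call has exactly 10 rows; each row shifts and turns the commanded pose from where the row before left it, along the tool's axes as they then stand; what a row does not reach is not made up. Full scale, the value 1, is 2.5 cm for a shift and 0.12 rad for a turn. A row lasts 1/12 s, in which the tool goes at most 41.7 mm and 7.16 degrees, less where a joint would pass 70% of its speed; a pose out of reach is approached as far as the arm can. A call with a number of a shift or a turn outside -1 to 1 is refused whole. A call with a gripper value outside its range is refused whole. The fingers move at their own pace and stop on an object; the grip force is fixed at half the most. Time passes only in rows, so rows that do not move let the fingers close, or fill a call up. It gives the time, the measured TCP pose, the force, the opening and the grip force at its end, in the units of the state.
- arm.sense(): the state, without advancing time (a new reading comes with each control period).
- arm.snapshot(name): name is "scene" or "side" or "wrist"; returns (picture, depth): 400x640x3 uint8, red, green, blue; 400x640 float32, m along the optical axis (not along the pixel's ray), 0 where there is no reading.
- arm.camera_params(name): a dict with "K" (3x3 intrinsics, pixels), "view" (4x4, takes a point from world to camera coordinates). Camera axes: x right, y up, looking along -z (the intrinsics and any distortion apply to the point x, -y, -z); pixel columns grow to the right and rows downward; lengths in m; the calibration is good to about 2 mm. A picture is of the moment at which its call begins: read the wrist's pose just before it. camera_params takes no time and is no camera call; for the wrist camera it gives the pose at the moment of the call.
- arm.close_job(): hands the job in; it is judged then, once.
Trained networks look in the newest picture that a camera, given by its name, has taken for a name from the list of things; names that differ only in an ending like _2 or _b are one class to them, and where a whole thing is asked for, a point or a joint stands for the part that bears it (a point fixed in the world has none). Each returns a list of dicts, best first, with "p" (0 to 1); they miss things now and then, are a little off and sometimes report something else, mostly with a low value. They report only what shows in the picture. A call takes as long as a camera call.
- arm.boxes_of(camera, label): "uv" ([column, row] in pixels, amid what is visible of it).
- arm.outline_of(camera, label): "pixels" (400x640 bool, what is visible of it) and "uv" ([column, row] in pixels, amid what is visible of it).
- arm.mark_of(camera, label): "uv" ([column, row] in pixels: a listed point, or the origin of a listed thing).
The state is a dict: "time_s": time; "q": joint angles; "joint_vel": joint speeds; "tau": joint torques, N m; "ee_pos": TCP position; "tcp_rot": TCP orientation; "ft_force": force on the tool from outside, world axes, zero at the start; "moment": the same for the moment, N m; "opening": finger opening in m; "grasp_force": force on a finger pad.
Only numpy, scipy, OpenCV 4.12 (cv2) and the standard library are available. Lean on these libraries where they do the work, as an engineer would, in place of code of your own. Each camera call takes 0.05 s, during which the arm holds its last target. There are 200 camera calls.

## Working session

There is one attempt and no reset: what is moved stays moved. The work goes in short steps, Python scripts to look and compute and a shell command to move; the robot and the scene stay as the last step left them, time stands still between calls to the robot, and variables do not carry over. Pictures are saved under pics/ and viewed, at most 10 in all, crops included, and the job is handed in when it is done.

```bash
mkdir -p pics
cat > h.py <<'E'
import numpy as np, cv2
from rig import arm
def ray(cam,uv):
    P=arm.camera_params(cam);K=np.array(P["K"]);V=np.array(P["view"])
    d=np.linalg.inv(K)@[uv[0],uv[1],1.];d=d*[1,-1,-1]
    R=V[:3,:3];return -R.T@V[:3,3],R.T@d
def onz(cam,uv,z=0):
    o,d=ray(cam,uv);return o+d*(z-o[2])/d[2]
def cloud(cam,depth):
    P=arm.camera_params(cam);K=np.array(P["K"]);V=np.array(P["view"])
    v,u=np.mgrid[:400,:640];p=np.stack([u,v,np.ones_like(u)],-1)@np.linalg.inv(K).T*depth[...,None]*[1,-1,-1]
    return (p-V[:3,3])@V[:3,:3]
def save(im,n): cv2.imwrite(f"pics/{n}.png",im[...,::-1])
E
python3 - <<'E'
from h import *
np.set_printoptions(precision=4,suppress=True)
for c in ["scene","side"]:
    im,d=arm.snapshot(c);save(im,c+"0");print(c,ray(c,(320,200)))
    X=cloud(c,d)
    for n in ["dish","funnel_stand","bay_stop","bay_mouth","funnel_rim"]:
        r=arm.mark_of(c,n)
        z=0.152 if n=="funnel_rim" else 0
        print(n,[(np.round(q["uv"],1),round(q["p"],2),onz(c,q["uv"],z)) for q in r[:2]])
    for n in ["binder_clip_1","clip_dispenser","phone_stand","coaster","mug"]:
        r=arm.mark_of(c,n)
        print(n,[(np.round(q["uv"]),round(q["p"],2),onz(c,q["uv"],.005 if n=="mug" else 0)[:2]) for q in r[:4]])
    o=arm.outline_of(c,"dish")
    if o:
        p=X[o[0]["pixels"]&(d>0)];t=p[(p[:,2]>.018)&(p[:,2]<.03)]
        b=cv2.minAreaRect(t[:,:2].astype(np.float32)*1000);print("dishrect",b,len(t))
print({k:arm.sense()[k] for k in("time_s","ee_pos","tcp_rot","opening")})
E
```

```text
scene (array([ 1.2384, -0.4858,  0.972 ]), array([-0.5799,  0.4018, -0.7095]))
dish [(array([335. , 234.9]), 0.95, array([0.5728, 0.0225, 0.    ]))]
funnel_stand [(array([388.5, 218.5]), 0.88, array([ 0.6101,  0.176 , -0.    ]))]
bay_stop []
bay_mouth [(array([389. , 218.8]), 0.75, array([0.6118, 0.1763, 0.    ]))]
funnel_rim [(array([404.2, 174. ]), 0.55, array([0.6154, 0.2049, 0.152 ]))]
binder_clip_1 [(array([203., 265.]), 0.52, array([ 0.4629, -0.3016])), (array([293., 334.]), 0.49, array([ 0.7516, -0.2232])), (array([372., 164.]), 0.41, array([0.4075, 0.285 ])), (array([402., 145.]), 0.41, array([0.3924, 0.4196]))]
clip_dispenser [(array([444., 183.]), 0.74, array([0.5963, 0.4031]))]
phone_stand [(array([214., 327.]), 0.93, array([ 0.6328, -0.3575]))]
coaster [(array([403., 147.]), 0.68, array([0.4014, 0.4166]))]
mug [(array([406., 142.]), 0.86, array([0.3917, 0.437 ]))]
dishrect ((579.93359375, 19.322223663330078), (113.58045196533203, 113.82068634033203), 8.193852424621582) 420
side (array([0.0595, 0.7151, 0.8959]), array([ 0.4616, -0.5764, -0.6743]))
dish [(array([326.6, 222.
[... 457 characters left out ...]
.2883]))]
clip_dispenser [(array([279., 354.]), 0.72, array([0.4138, 0.4119])), (array([222., 308.]), 0.62, array([0.6057, 0.4142]))]
phone_stand [(array([381., 158.]), 0.88, array([ 0.6468, -0.368 ]))]
coaster [(array([279., 356.]), 0.84, array([0.4104, 0.4152])), (array([332., 166.]), 0.73, array([ 0.7545, -0.2146])), (array([317., 311.]), 0.62, array([0.4188, 0.2698]))]
mug [(array([283., 353.]), 0.57, array([0.4067, 0.4072]))]
dishrect ((580.4092407226562, 21.101551055908203), (111.53752136230469, 112.7470474243164), 6.5622148513793945) 249
{'time_s': 1.2, 'ee_pos': array([ 0.65  , -0.    ,  0.2313]), 'tcp_rot': array([-0.    ,  0.7071,  0.7071, -0.    ]), 'opening': 0.08553600725338034}
```

View pics/scene0.png

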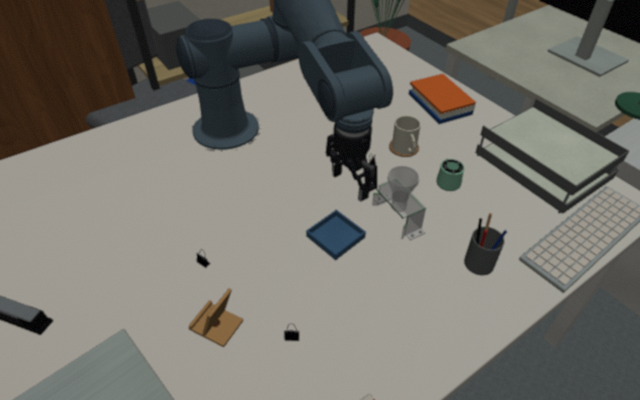

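View pics/side0.png

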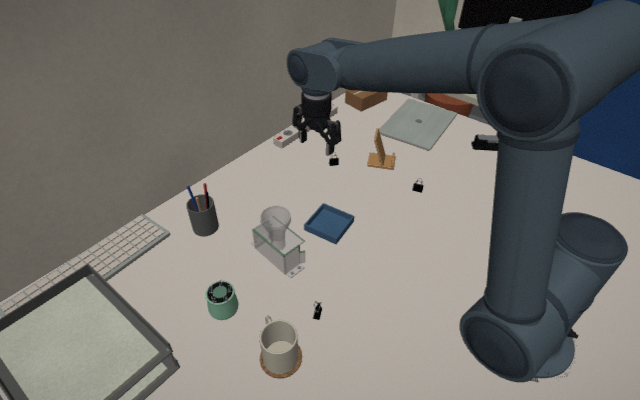

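The scene picture shows the dish at about (335,234) with the stand at (400,205) just beyond it, and the clips and phone stand well off the path. The side picture shows the dish at (329,223) and the stand at (280,245). I now need the stand's yaw.

Run:
```python
from h import *
np.set_printoptions(precision=4,suppress=True)
im,d=arm.snapshot("wrist");save(im,"w0");print(ray("wrist",(320,200)))
s=cv2.imread("pics/side0.png")[190:290,230:370];w=cv2.imread("pics/w0.png")
c=cv2.imread("pics/scene0.png")[150:250,350:450]
a=cv2.resize(s,None,fx=3,fy=3,interpolation=3);b=cv2.resize(c,None,fx=3,fy=3,interpolation=3)
o=np.zeros((600,800,3),np.uint8);o[:300,:420]=a;o[:300,430:730]=b;o[300:,:480]=cv2.resize(w,(480,300))
cv2.imwrite("pics/m0.png",o)
for c in["scene","side"]:
    im,d=arm.snapshot(c);X=cloud(c,d);r=arm.outline_of(c,"funnel_stand")
    if r:
        m=r[0]["pixels"]&(d>0);p=X[m];print(c,r[0]["p"],m.sum(),np.percentile(p,[1,50,99],axis=0))
        for lo,hi in[(.07,.085),(.145,.16),(.02,.065),(.002,.01)]:
            t=p[(p[:,2]>lo)&(p[:,2]<hi)]
            if len(t)>4: print(lo,hi,len(t),cv2.minAreaRect(t[:,:2].astype(np.float32)*1000))
```

```text
(array([0.6495, 0.0729, 0.3723]), array([ 0.0035, -0.279 , -0.9603]))
scene 0.94 2082 [[0.5492 0.156  0.0045]
 [0.6373 0.1908 0.0829]
 [0.7003 0.236  0.155 ]]
0.07 0.085 697 ((618.3507690429688, 195.865478515625), (76.93994903564453, 137.47723388671875), 84.3997802734375)
0.145 0.16 217 ((619.1969604492188, 197.63687133789062), (76.10086822509766, 81.59860229492188), 47.41014862060547)
0.02 0.065 292 ((619.2742309570312, 196.76092529296875), (69.26103210449219, 143.97372436523438), 84.13806915283203)
0.002 0.01 129 ((590.1987915039062, 205.44793701171875), (82.25776672363281, 230.89111328125), 75.3984375)
side 0.64 2430 [[0.538  0.1616 0.001 ]
 [0.6012 0.2142 0.0794]
 [0.689  0.2395 0.1526]]
0.07 0.085 716 ((619.4642333984375, 197.32205200195312), (75.48361206054688, 134.9463653564453), 84.17149353027344)
0.145 0.16 183 ((620.4050903320312, 199.75625610351562), (77.68741607666016, 81.71038818359375), 64.66048431396484)
0.02 0.065 531 ((608.07763671875, 226.99069213867188), (154.54843139648438, 59.92079544067383), 19.578372955322266)
0.002 0.01 197 ((649.129638671875, 194.2146759033203), (76.2070541381836, 235.49197387695312), 80.56732940673828)
```

View pics/m0.png

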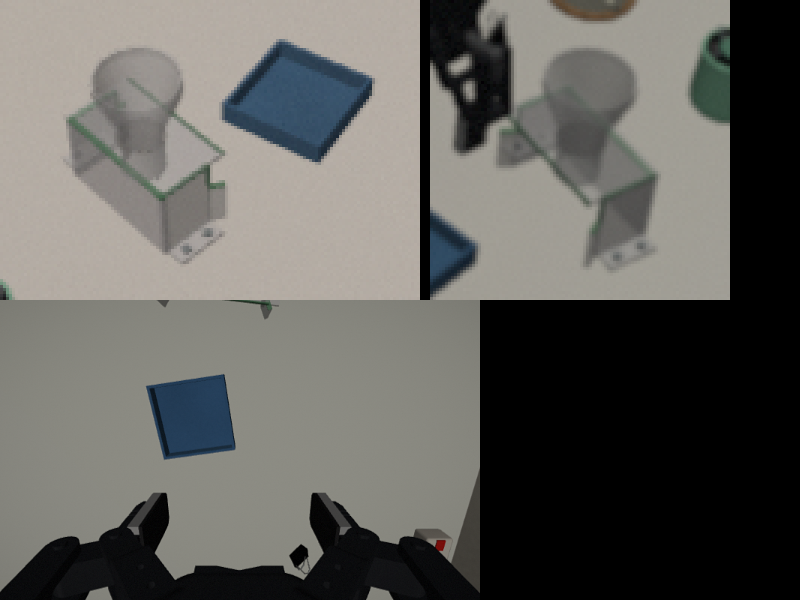

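The mosaic shows the stand's edges clearly, with the mouth facing the dish. The wrist view shows the dish turned about 8° counter-clockwise and the stand's front edge about 6° clockwise. That gives:
- **Stand:** origin about (0.616, 0.172), with x at 84.3°.
- **Dish in the stand frame:** about (-0.155, +0.021), turned +13°.

I'll push it sideways first with both fingers, which squares and centres it. Then I'll push from behind with the tool leaning back, so the camera clears the funnel.

```bash
python3 -m handwheel '[[0.166,-0.937,0,0,0,0,70],[0.166,-0.937,0,0,0,0,70],[0.166,-0.937,0,0,0,0,70],[0.166,-0.937,0,0,0,0,70],[0.166,-0.937,0,0,0,0,70],[0.166,-0.937,0,0,0,0,70],[0.166,-0.937,0,0,0,0,70],[0,0,0,0,0,1,70],[0,0,0,0,0,1,70],[0,0,0,0,0,1,70]]'
python3 -m handwheel '[[0,0,0,0,0,1,70],[0,0,0,0,0,1,70],[0,0,0,0,0,1,70],[0,0,0,0,0,1,70],[0,0,0,0,0,1,70],[0,0,0,0,0,1,70],[0,0,0,0,0,1,70],[0,0,0,0,0,1,70],[0,0,0,0,0,1,70],[0,0,0,0,0,1,70]]'
python3 -m handwheel '[[0,0,0,0,0,0.92,70],[0,0,0.9,0,0,0,70],[0,0,0.9,0,0,0,70],[0,0,0.9,0,0,0,70],[0,0,0.9,0,0,0,70],[0,0,0.9,0,0,0,70],[0,0,0.9,0,0,0,70],[0,0,0,0,0,0,70],[0,0,0,0,0,0,70],[0,0,0,0,0,0,70]]'
cat >> h.py <<'E'
O=np.array([.616,.172]);A=np.radians(84.3)
def st(p):
    d=np.asarray(p)[:2]-O;return np.array([d@[np.cos(A),np.sin(A)],d@[-np.sin(A),np.cos(A)]])
def tool():
    from scipy.spatial.transform import Rotation as Ro
    s=arm.sense();q=s["tcp_rot"];R=Ro.from_quat([*q[1:],q[0]]).as_matrix()
    print("t",round(s["time_s"],2),"st",st(s["ee_pos"]),"z",s["ee_pos"][2],"xang",np.degrees(np.arctan2(R[1,0],R[0,0])),"tilt",R[:,2],"f",s["ft_force"],s["opening"])
def dish(c):
    im,d=arm.snapshot(c);X=cloud(c,d);o=arm.outline_of(c,"dish")
    if not o: print("none");return
    p=X[o[0]["pixels"]&(d>0)];t=p[(p[:,2]>.018)&(p[:,2]<.03)]
    b=cv2.minAreaRect(t[:,:2].astype(np.float32)*1000);print(c,o[0]["p"],np.round(b[1],1),"st",np.round(st(np.array(b[0])/1000),4),"relyaw",round((b[2]-84.3+45)%90-45,1),"n",len(t))
    return im
np.set_printoptions(precision=4,suppress=True)
E
python3 - <<'E'
from h import *
tool();dish("scene");dish("side");save(dish("wrist"),"w1")
E
```

```text
time_s: 2.28
ee_pos: [0.4857, 0.0292, 0.2316]
tcp_rot: [0.0, 0.824, 0.567, 0.0]
ft_force: [0.4, -0.2, 0.2]
opening: 0.0703
grasp_force: 0.0
time_s: 3.12
ee_pos: [0.486, 0.0291, 0.2314]
tcp_rot: [0.0, 1.0, 0.002, 0.0]
ft_force: [-0.1, -0.5, 0.1]
opening: 0.07
grasp_force: 0.0
time_s: 3.95
ee_pos: [0.487, 0.0289, 0.0977]
tcp_rot: [0.0, 0.999, -0.05, 0.001]
ft_force: [-0.4, 0.2, 0.0]
opening: 0.0699
grasp_force: 0.0
t 3.95 st [-0.1552  0.1142] z 0.09765770450166372 xang -5.705717305787764 tilt [ 0.002  -0.0004 -1.    ] f [-0.4326  0.2203  0.042 ] 0.06988539695051875
none
side 0.61 [112.2 115.9] st [-0.1543  0.0197] relyaw 13.8 n 218
wrist 0.7 [108.2 110.9] st [-0.1565  0.0213] relyaw 13.7 n 3514
```

```bash
python3 -m handwheel '[[0,0,0.9,0,0,0,70],[0,0,0.9,0,0,0,70],[0,0,0.9,0,0,0,70],[0,0,0.6,0,0,0,70],[0,0,0.4,0,0,0,70],[0,0,0.12,0,0,0,70],[0.1,0,0,0,0,0,70],[0.1,0,0,0,0,0,70],[0.1,0,0,0,0,0,70],[0.1,0,0,0,0,0,70]]'
python3 -m handwheel '[[0.1,0,0,0,0,0,70],[0.1,0,0,0,0,0,70],[0.1,0,0,0,0,0,70],[0.1,0,0,0,0,0,70],[0.1,0,0,0,0,0,70],[0.1,0,0,0,0,0,70],[0.1,0,0,0,0,0,70],[0.1,0,0,0,0,0,70],[0,0,0,0,0,0,70],[0,0,0,0,0,0,70]]'
python3 - <<'E'
from h import *
tool();dish("side");save(dish("wrist"),"w2")
E
```

```text
time_s: 5.08
ee_pos: [0.4974, 0.0279, 0.002]
tcp_rot: [0.0, 0.999, -0.05, 0.001]
ft_force: [-0.8, 0.4, 0.1]
opening: 0.07
grasp_force: 0.0
time_s: 5.92
ee_pos: [0.5164, 0.0259, 0.0009]
tcp_rot: [0.0, 0.999, -0.05, 0.0]
ft_force: [-0.0, 0.6, 0.5]
opening: 0.07
grasp_force: 0.0
t 5.92 st [-0.1553  0.0846] z 0.0008845738875241371 xang -5.718036109903693 tilt [ 0.0009 -0.0003 -1.    ] f [-0.0044  0.618   0.5032] 0.06996268992586475
side 0.74 [ 96.4 115.1] st [-0.1563  0.0026] relyaw 12.8 n 151
wrist 0.6 [ 96.9 111.8] st [-0.1613  0.0178] relyaw 9.6 n 11135
```

View pics/w2.png

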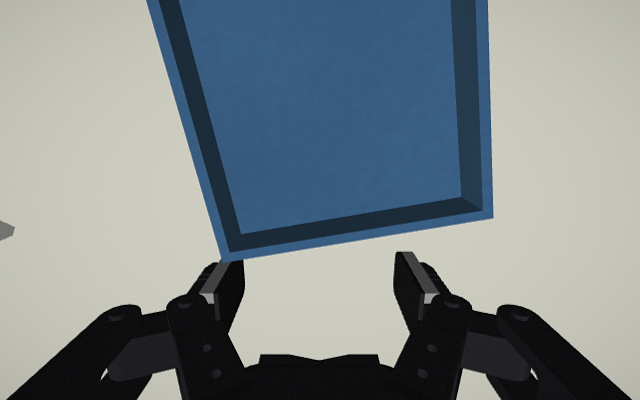

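The left finger is on the dish's front corner at about (230,260), and the dish is starting to square up. I'll carry on.

```bash
python3 -m handwheel '[[0.09,0,0,0,0,0,70],[0.09,0,0,0,0,0,70],[0.09,0,0,0,0,0,70],[0.09,0,0,0,0,0,70],[0.09,0,0,0,0,0,70],[0.09,0,0,0,0,0,70],[0.09,0,0,0,0,0,70],[0.09,0,0,0,0,0,70],[0,0,0,0,0,0,70],[0,0,0,0,0,0,70]]'
python3 - <<'E'
from h import *
tool();dish("side");save(dish("wrist"),"w3")
E
```

```text
time_s: 6.95
ee_pos: [0.5343, 0.0241, 0.0009]
tcp_rot: [0.0, 0.999, -0.05, 0.001]
ft_force: [0.2, 0.1, 0.0]
opening: 0.0698
grasp_force: 0.0
t 6.95 st [-0.1553  0.0666] z 0.0009352216977405285 xang -5.718675102498605 tilt [ 0.001  -0.0003 -1.    ] f [0.1909 0.104  0.0161] 0.0697542000050446
side 0.64 [153.6  58.8] st [0.0538 0.0135] relyaw 25.6 n 142
wrist 0.78 [111.3  96. ] st [-0.1668  0.0052] relyaw 3.9 n 11253
```

View pics/w3.png

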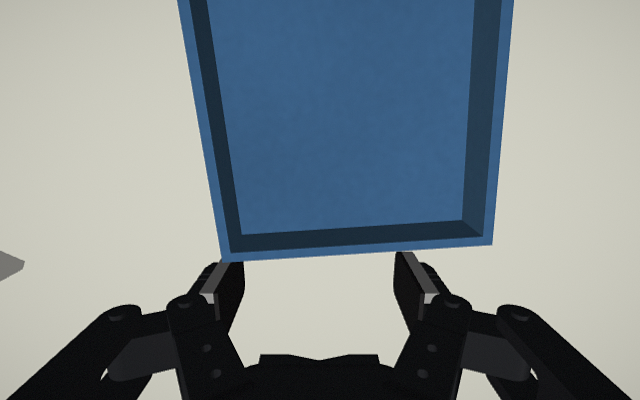

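It's nearly square, with about 4° left and y about -3 mm. The push from behind will take care of the rest, so I'll back off, go round and tilt.

```bash
python3 -m handwheel '[[-0.4,0,0,0,0,0,70],[-0.55,0,0,0,0,0,70],[0,0,-1,0,0,0,70],[0,0,-1,0,0,0,70],[0,0,-1,0,0,0,70],[0,0,-1,0,0,0,70],[0,1,0,0,0,0,70],[0,1,0,0,0,0,70],[0,1,0,0,0,0,70],[0,1,0,0,0,0,70]]'
python3 -m handwheel '[[0.9,0,0,0,0,0,70],[0.9,0,0,0,0,0,70],[0.9,0,0,0,0,0,70],[0.9,0,0,0,0,0,70],[0,0,0,0,0,-1,70],[0,0,0,0,0,-1,70],[0,0,0,0,0,-1,70],[0,0,0,0,0,-1,70],[0,0,0,0,0,-1,70],[0,0,0,0,0,-1,70]]'
python3 -m handwheel '[[0,0,0,0,0,-1,70],[0,0,0,0,0,-1,70],[0,0,0,0,0,-1,70],[0,0,0,0,0,-1,70],[0,0,0,0,0,-1,70],[0,0,0,0,0,-1,70],[0,0,0,0,0,-1,70],[0,0,0,0,0,-0.09,70],[0,0,0,0,0,0,70],[0,0,0,0,0,0,70]]'
python3 - <<'E'
from h import *
tool();dish("side");dish("scene");save(dish("wrist"),"w4")
im,d=arm.snapshot("wrist");X=cloud("wrist",d)
r=arm.outline_of("wrist","funnel_stand")
if r:
    p=X[r[0]["pixels"]&(d>0)]
    for lo,hi in[(.07,.085),(.145,.16),(.06,.078),(.035,.05),(-.01,.01)]:
        t=p[(p[:,2]>lo)&(p[:,2]<hi)]
        if len(t)>4: print(lo,hi,len(t),cv2.minAreaRect(t[:,:2].astype(np.float32)*1000))
E
```

```text
time_s: 7.98
ee_pos: [0.5001, -0.0738, 0.1012]
tcp_rot: [0.0, 0.999, -0.05, 0.0]
ft_force: [0.8, 0.2, -0.4]
opening: 0.07
grasp_force: 0.0
time_s: 8.82
ee_pos: [0.5897, -0.0818, 0.1007]
tcp_rot: [0.0, 0.951, 0.308, 0.0]
ft_force: [-1.1, 0.7, -0.2]
opening: 0.0698
grasp_force: 0.0
time_s: 9.65
ee_pos: [0.5897, -0.0818, 0.1008]
tcp_rot: [0.0, 0.742, 0.67, 0.0]
ft_force: [-1.1, 0.2, 0.3]
opening: 0.0699
grasp_force: 0.0
t 9.65 st [-0.2552  0.0009] z 0.1007834714181524 xang 84.15392387792069 tilt [ 0. -0. -1.] f [-1.1435  0.1775  0.3308] 0.0698847306569411
side 0.6 [115.3 114.2] st [-0.1637 -0.0031] relyaw 4.1 n 267
scene 0.89 [114.5 112.8] st [-0.1649 -0.0025] relyaw 3.6 n 363
wrist 0.91 [105. 111.] st [-0.1693 -0.0025] relyaw 3.7 n 3501
```

View pics/w4.png

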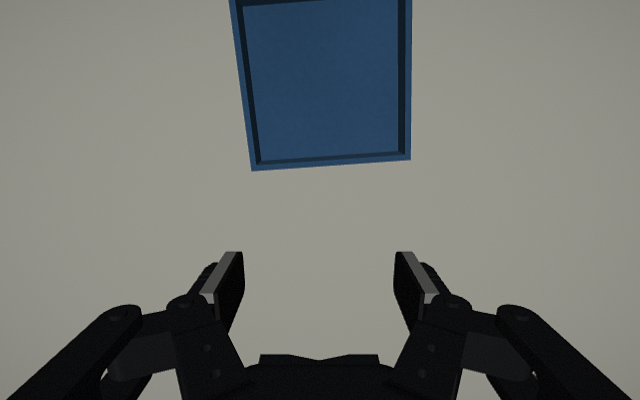

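The wrist view shows the dish's near wall at about row 165, nearly parallel to the fingers and centred between them. I'll descend, then lean the tool back 0.4 rad.

```bash
python3 -m handwheel '[[0,0.12,0.9,0,0,0,70],[0,0,0.9,0,0,0,70],[0,0,0.9,0,0,0,70],[0,0,0.7,0,0,0,70],[0,0,0.47,0,0,0,70],[0,0,0,0,0.83,0,70],[0,0,0,0,0.83,0,70],[0,0,0,0,0.83,0,70],[0,0,0,0,0.83,0,70],[0,0,0,0,0,0,70]]'
python3 - <<'E'
from h import *
tool();im,d=arm.snapshot("wrist");X=cloud("wrist",d)
save(im,"w5")
for n in ["funnel_stand"]:
  r=arm.outline_of("wrist",n)
  if r:
    p=X[r[0]["pixels"]&(d>0)];print(len(p),r[0]["p"])
    for lo,hi in[(.07,.085),(.145,.16),(.035,.06),(-.01,.01)]:
        t=p[(p[:,2]>lo)&(p[:,2]<hi)]
        if len(t)>4:
            print(lo,hi,len(t),cv2.minAreaRect(t[:,:2].astype(np.float32)*1000))
            if lo==.07:
                L=np.array([st(q) for q in t]);print("shelf y ends",np.percentile(L[:,1],[.5,99.5]),"x",np.percentile(L[:,0],[.5,99.5]))
for n in ["bay_mouth","funnel_stand","bay_stop"]: print(n,[(q["p"],st(onz("wrist",q["uv"]))) for q in arm.mark_of("wrist",n)[:2]])
E
```

```text
time_s: 10.88
ee_pos: [0.5928, -0.0849, 0.0036]
tcp_rot: [-0.133, 0.728, 0.656, 0.147]
ft_force: [0.1, -0.7, -0.1]
opening: 0.0701
grasp_force: 0.0
t 10.88 st [-0.2579 -0.0025] z 0.0035792704492781414 xang 84.05483065881617 tilt [ 0.0402  0.3869 -0.9212] f [ 0.1033 -0.7074 -0.0818] 0.0700978960846459
bay_mouth []
funnel_stand []
bay_stop []
```

View pics/w5.png

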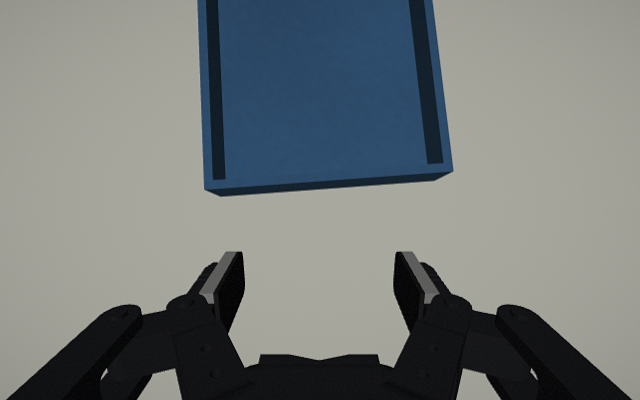

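The near wall is about 30 mm ahead of the fingers and nearly parallel to them. I'll push forward.

```bash
python3 -m handwheel '[[0.184,0,0.078,0,0,0,70],[0.184,0,0.078,0,0,0,70],[0.184,0,0.078,0,0,0,70],[0.147,0,0.062,0,0,0,70],[0.147,0,0.062,0,0,0,70],[0.147,0,0.062,0,0,0,70],[0.147,0,0.062,0,0,0,70],[0.147,0,0.062,0,0,0,70],[0.147,0,0.062,0,0,0,70],[0.147,0,0.062,0,0,0,70]]'
python3 -m handwheel '[[0.184,0,0.078,0,0,0,70],[0.184,0,0.078,0,0,0,70],[0.184,0,0.078,0,0,0,70],[0.184,0,0.078,0,0,0,70],[0.184,0,0.078,0,0,0,70],[0.184,0,0.078,0,0,0,70],[0.184,0,0.078,0,0,0,70],[0.184,0,0.078,0,0,0,70],[0.184,0,0.078,0,0,0,70],[0.184,0,0.078,0,0,0,70]]'
python3 - <<'E'
from h import *
tool();a=dish("side");b=dish("scene");dish("wrist")
for c in ["side","scene","wrist"]:
  im,d=arm.snapshot(c);X=cloud(c,d)
  save(im,c+"6");r=arm.outline_of(c,"funnel_stand")
  if r:
    p=X[r[0]["pixels"]&(d>0)];t=p[(p[:,2]>.068)&(p[:,2]<.088)]
    if len(t)>9:
        b=cv2.minAreaRect(t[:,:2].astype(np.float32)*1000);print("shelf",b,st(np.array(b[0])/1000))
    t=p[(p[:,2]>.14)&(p[:,2]<.16)]
    if len(t)>9:
        b=cv2.minAreaRect(t[:,:2].astype(np.float32)*1000);print("rim",b[1],st(np.array(b[0])/1000))
E
```

```text
time_s: 11.97
ee_pos: [0.5972, -0.0392, 0.004]
tcp_rot: [-0.133, 0.727, 0.658, 0.147]
ft_force: [0.4, -1.3, 0.9]
opening: 0.0702
grasp_force: 0.7
time_s: 12.8
ee_pos: [0.6021, 0.0108, 0.0039]
tcp_rot: [-0.133, 0.727, 0.658, 0.147]
ft_force: [-0.6, -1.2, 0.8]
opening: 0.0699
grasp_force: 0.9
t 12.8 st [-0.1618 -0.0022] z 0.003911393819269068 xang 84.29419466965598 tilt [ 0.0387  0.386  -0.9217] f [-0.6106 -1.2163  0.8387] 0.06994115654833231
side 0.73 [114.  113.8] st [-0.1009 -0.0067] relyaw 0.9 n 214
scene 0.8 [110.9 113.1] st [-0.0987 -0.006 ] relyaw -0.9 n 293
wrist 0.66 [110.9 111.1] st [-0.0994 -0.0068] relyaw -0.0 n 10888
shelf ((618.4722900390625, 197.3658447265625), (76.74357604980469, 132.39476013183594), 83.99388885498047) [0.0255 0.0001]
rim (77.32701110839844, 80.37548065185547) [ 0.0272 -0.0006]
shelf ((619.0382080078125, 197.5663299560547), (79.8822021484375, 135.9076385498047), 83.81187438964844) [ 0.0257 -0.0005]
rim (79.44361114501953, 81.40129852294922) [ 0.0269 -0.0007]
```

The dish is flush on both fingers and square, but 6 mm off the middle line, and the cheeks leave only 6 mm each side. I'll go round to its right side and nudge it about 6 mm toward +y with the outside of one finger.

```bash
python3 -m handwheel '[[-0.368,0,-0.156,0,0,0,70],[-0.368,0,-0.156,0,0,0,70],[0.311,0,-0.737,0,0,0,70],[0.311,0,-0.737,0,0,0,70],[0.311,0,-0.737,0,0,0,70],[0,1,0,0,0,0,70],[0,1,0,0,0,0,70],[0,1,0,0,0,0,70],[0,1,0,0,0,0,70],[0,1,0,0,0,0,70]]'
python3 -m handwheel '[[0,0.16,0,0,0,0,70],[0.801,0,0.338,0,0,0,70],[0.801,0,0.338,0,0,0,70],[0.801,0,0.338,0,0,0,70],[0.801,0,0.338,0,0,0,70],[-0.311,0,0.737,0,0,0,70],[-0.311,0,0.737,0,0,0,70],[-0.311,0,0.737,0,0,0,70],[0,0,0,0,0,0,70],[0,0,0,0,0,0,70]]'
python3 - <<'E'
from h import *
tool();dish("side");dish("scene")
im,_=arm.snapshot("scene");save(cv2.resize(im[150:310,250:450],None,fx=3,fy=3),"s7")
E
```

```text
time_s: 14.23
ee_pos: [0.7254, -0.0234, 0.0639]
tcp_rot: [-0.133, 0.727, 0.657, 0.147]
ft_force: [-0.1, 0.2, -0.8]
opening: 0.0702
grasp_force: 0.0
time_s: 15.07
ee_pos: [0.7356, 0.0636, 0.0024]
tcp_rot: [-0.134, 0.727, 0.657, 0.146]
ft_force: [0.2, 0.5, 0.6]
opening: 0.0703
grasp_force: 0.0
t 15.07 st [-0.096  -0.1297] z 0.0023985332959019882 xang 84.17841471369039 tilt [ 0.0356  0.3866 -0.9216] f [0.2486 0.4724 0.5769] 0.07033950371823575
side 0.7 [112.4 112.1] st [-0.0986 -0.0056] relyaw -1.0 n 199
scene 0.75 [ 59.2 146.5] st [ 0.0473 -0.0179] relyaw -25.0 n 53
```

View pics/s7.png

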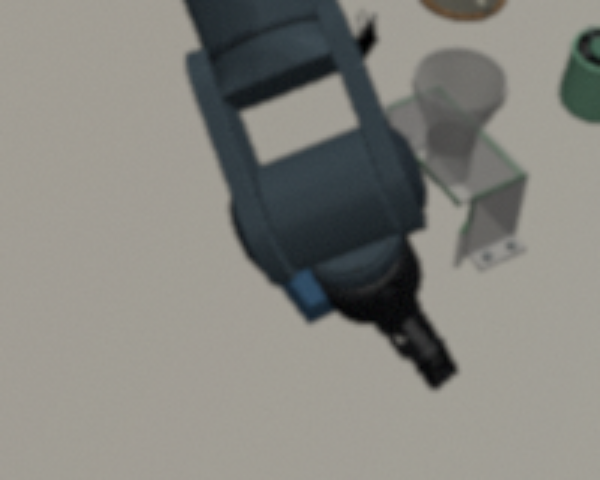

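The arm stands beside the dish, in free space and clear of the stand. I'll nudge it sideways now.

```bash
python3 -m handwheel '[[0,-0.15,0,0,0,0,70],[0,-0.15,0,0,0,0,70],[0,-0.15,0,0,0,0,70],[0,-0.11,0,0,0,0,70],[0,-0.1,0,0,0,0,70],[0,-0.1,0,0,0,0,70],[0,-0.1,0,0,0,0,70],[0,-0.1,0,0,0,0,70],[0,0,0,0,0,0,70],[0,0,0,0,0,0,70]]'
python3 - <<'E'
from h import *
tool();dish("side");dish("wrist")
E
```

```text
time_s: 16.15
ee_pos: [0.713, 0.0665, 0.0039]
tcp_rot: [-0.133, 0.727, 0.658, 0.147]
ft_force: [0.2, 0.0, -0.7]
opening: 0.07
grasp_force: 0.0
t 16.15 st [-0.0953 -0.107 ] z 0.0038530537667216917 xang 84.29388061045564 tilt [ 0.0382  0.3861 -0.9216] f [ 0.1532  0.0046 -0.6607] 0.06999445517061118
side 0.63 [111.1 113.2] st [-0.0984 -0.0007] relyaw -2.3 n 199
wrist 0.9 [106.9  95.8] st [-0.0978 -0.0102] relyaw -0.3 n 3790
```

Centred to within about 1 mm. Back round to the rear.

```bash
python3 -m handwheel '[[0,0.4,0,0,0,0,70],[0,0.4,0,0,0,0,70],[0.311,0,-0.737,0,0,0,70],[0.311,0,-0.737,0,0,0,70],[0.311,0,-0.737,0,0,0,70],[-0.84,0,-0.355,0,0,0,70],[-0.84,0,-0.355,0,0,0,70],[-0.84,0,-0.355,0,0,0,70],[-0.84,0,-0.355,0,0,0,70],[0,0,0,0,0,0,70]]'
python3 -m handwheel '[[0,-1,0,0,0,0,70],[0,-1,0,0,0,0,70],[0,-1,0,0,0,0,70],[0,-1,0,0,0,0,70],[0,-1,0,0,0,0,70],[0,-0.08,0,0,0,0,70],[-0.311,0,0.737,0,0,0,70],[-0.311,0,0.737,0,0,0,70],[-0.311,0,0.737,0,0,0,70],[0,0,0,0,0,0,70]]'
python3 - <<'E'
from h import *
tool();dish("side");dish("scene");dish("wrist")
E
```

```text
time_s: 17.18
ee_pos: [0.7241, -0.0304, 0.0641]
tcp_rot: [-0.132, 0.728, 0.656, 0.147]
ft_force: [0.8, -0.8, -0.8]
opening: 0.0701
grasp_force: 0.0
time_s: 18.02
ee_pos: [0.5954, -0.0124, 0.0004]
tcp_rot: [-0.136, 0.727, 0.657, 0.145]
ft_force: [-0.8, 0.5, -0.3]
opening: 0.07
grasp_force: 0.0
t 18.02 st [-0.1856  0.0022] z 0.0004165722445887872 xang 84.15857610098553 tilt [ 0.0329  0.388  -0.9211] f [-0.7916  0.4609 -0.2759] 0.06998732225071942
side 0.7 [112.6 115.2] st [-0.0988 -0.0021] relyaw -1.8 n 210
scene 0.93 [113.  115.2] st [-0.099  -0.0011] relyaw -0.1 n 410
wrist 0.77 [ 95.2 111.1] st [-0.1075 -0.0025] relyaw -0.3 n 7024
```

```bash
python3 -m handwheel '[[0.258,0,0.109,0,0,0,70],[0.258,0,0.109,0,0,0,70],[0.147,0,0.062,0,0,0,70],[0.147,0,0.062,0,0,0,70],[0.184,0,0.078,0,0,0,70],[0.184,0,0.078,0,0,0,70],[0.184,0,0.078,0,0,0,70],[0.184,0,0.078,0,0,0,70],[0.184,0,0.078,0,0,0,70],[0.184,0,0.078,0,0,0,70]]'
python3 -m handwheel '[[0.147,0,0.062,0,0,0,70],[0.147,0,0.062,0,0,0,70],[0.147,0,0.062,0,0,0,70],[0.147,0,0.062,0,0,0,70],[0.147,0,0.062,0,0,0,70],[0.147,0,0.062,0,0,0,70],[0.147,0,0.062,0,0,0,70],[0,0,0,0,0,0,70],[0,0,0,0,0,0,70],[0,0,0,0,0,0,70]]'
python3 - <<'E'
from h import *
tool();dish("side");dish("scene");save(dish("wrist"),"w8")
E
```

```text
time_s: 19.15
ee_pos: [0.603, 0.0384, 0.004]
tcp_rot: [-0.133, 0.727, 0.658, 0.147]
ft_force: [0.5, -2.5, 1.0]
opening: 0.0699
grasp_force: 1.0
time_s: 19.98
ee_pos: [0.6051, 0.0662, 0.0036]
tcp_rot: [-0.133, 0.727, 0.658, 0.147]
ft_force: [0.6, 1.0, 0.6]
opening: 0.0702
grasp_force: 0.0
t 19.98 st [-0.1064  0.0003] z 0.0035505891226117713 xang 84.28667121689536 tilt [ 0.0378  0.3865 -0.9215] f [0.5924 1.019  0.5919] 0.0701907747147414
side 0.9 [ 80.2 114. ] st [-0.0576 -0.001 ] relyaw -1.5 n 133
scene 0.57 [112.1 114.9] st [-0.042 -0.001] relyaw -1.4 n 305
wrist 0.65 [110.7 111.1] st [-0.0442 -0.0019] relyaw 0.0 n 10523
```

View pics/w8.png

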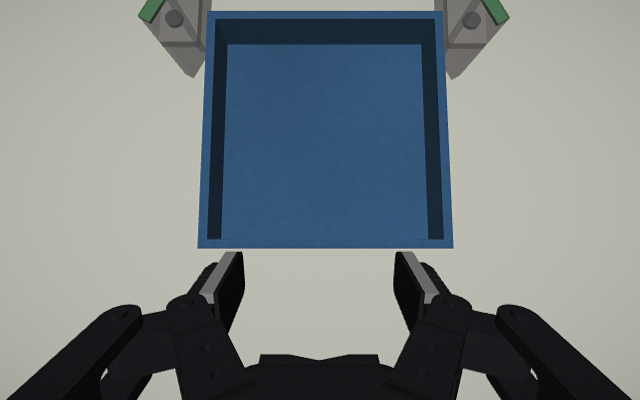

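The dish's front edge (row 15) is entering centred between the lead-ins at (200,70) and (455,70), and it is square. I'll continue and then creep to the stop.

```bash
python3 -m handwheel '[[0.147,0,0.062,0,0,0,70],[0.147,0,0.062,0,0,0,70],[0.147,0,0.062,0,0,0,70],[0.147,0,0.062,0,0,0,70],[0.147,0,0.062,0,0,0,70],[0.147,0,0.062,0,0,0,70],[0.147,0,0.062,0,0,0,70],[0.147,0,0.062,0,0,0,70],[0.147,0,0.062,0,0,0,70],[0,0,0,0,0,0,70]]'
python3 - <<'E'
from h import *
tool();dish("side");dish("scene");dish("wrist")
E
```

```text
time_s: 21.12
ee_pos: [0.609, 0.1025, 0.0039]
tcp_rot: [-0.133, 0.726, 0.658, 0.147]
ft_force: [-0.2, -0.3, -0.7]
opening: 0.07
grasp_force: 0.0
t 21.12 st [-0.0698  0.0001] z 0.003855716610218902 xang 84.3314092840128 tilt [ 0.0382  0.3866 -0.9215] f [-0.2138 -0.3253 -0.6977] 0.06999406079206416
side 0.65 [ 43.5 106. ] st [-0.0568  0.0112] relyaw -23.5 n 94
scene 0.76 [ 68.9 122.4] st [-0.0208 -0.002 ] relyaw -10.3 n 135
wrist 0.77 [ 77.2 111.1] st [-0.0251 -0.0019] relyaw -0.1 n 6251
```

```bash
python3 -m handwheel '[[0.022,0,0.0093,0,0,0,70],[0.022,0,0.0093,0,0,0,70],[0.022,0,0.0093,0,0,0,70],[0.022,0,0.0093,0,0,0,70],[0.022,0,0.0093,0,0,0,70],[0.022,0,0.0093,0,0,0,70],[0.022,0,0.0093,0,0,0,70],[0.022,0,0.0093,0,0,0,70],[0.022,0,0.0093,0,0,0,70],[0,0,0,0,0,0,70]]'; python3 -c "from h import *;tool()"
python3 -m handwheel '[[0.0184,0,0.0078,0,0,0,70],[0.0184,0,0.0078,0,0,0,70],[0,0,0,0,0,0,70],[0,0,0,0,0,0,70],[0,0,0,0,0,0,70],[0,0,0,0,0,0,70],[0,0,0,0,0,0,70],[0,0,0,0,0,0,70],[0,0,0,0,0,0,70],[0,0,0,0,0,0,70]]'; python3 -c "from h import *;tool()"
```

```text
time_s: 22.25
ee_pos: [0.6097, 0.107, 0.0038]
tcp_rot: [-0.133, 0.727, 0.658, 0.147]
ft_force: [-0.4, -1.1, 0.4]
opening: 0.0698
grasp_force: 0.6
t 22.25 st [-0.0653 -0.0002] z 0.003824899378037705 xang 84.2972861902343 tilt [ 0.0386  0.3861 -0.9217] f [-0.3974 -1.1345  0.4259] 0.06984614453082469
time_s: 23.08
ee_pos: [0.6097, 0.108, 0.0038]
tcp_rot: [-0.133, 0.727, 0.658, 0.147]
ft_force: [-0.7, -0.1, 0.6]
opening: 0.0699
grasp_force: 0.3
t 23.08 st [-0.0643 -0.0001] z 0.0038200697291049003 xang 84.29584536815157 tilt [ 0.0386  0.3861 -0.9216] f [-0.677  -0.0763  0.6032] 0.06992173946078653
```

Contact is still light. I'll creep on in 1 mm steps until the force rises.

```bash
python3 -m handwheel '[[0.0184,0,0.0078,0,0,0,70],[0,0,0,0,0,0,70],[0.0184,0,0.0078,0,0,0,70],[0,0,0,0,0,0,70],[0,0,0,0,0,0,70],[0,0,0,0,0,0,70],[0,0,0,0,0,0,70],[0,0,0,0,0,0,70],[0,0,0,0,0,0,70],[0,0,0,0,0,0,70]]'; python3 -c "from h import *;tool()"
python3 -m handwheel '[[0.0184,0,0.0078,0,0,0,70],[0,0,0,0,0,0,70],[0.0184,0,0.0078,0,0,0,70],[0,0,0,0,0,0,70],[0,0,0,0,0,0,70],[0,0,0,0,0,0,70],[0,0,0,0,0,0,70],[0,0,0,0,0,0,70],[0,0,0,0,0,0,70],[0,0,0,0,0,0,70]]'; python3 -c "from h import *;tool()"
```

```text
time_s: 23.92
ee_pos: [0.6099, 0.1089, 0.0038]
tcp_rot: [-0.133, 0.727, 0.658, 0.147]
ft_force: [-0.6, -1.2, 0.5]
opening: 0.0706
grasp_force: 0.8
t 23.92 st [-0.0634 -0.0002] z 0.0038289972541915296 xang 84.29480650646559 tilt [ 0.0386  0.386  -0.9217] f [-0.621  -1.1915  0.4955] 0.07063347393735561
time_s: 24.75
ee_pos: [0.6099, 0.1099, 0.0038]
tcp_rot: [-0.133, 0.727, 0.658, 0.147]
ft_force: [0.3, -0.7, 1.5]
opening: 0.0699
grasp_force: 0.7
t 24.75 st [-0.0624 -0.0001] z 0.003790548204138492 xang 84.29251432634946 tilt [ 0.0386  0.3861 -0.9217] f [ 0.2976 -0.721   1.4644] 0.06986109159281459
```

```bash
for i in 1 2; do python3 -m handwheel '[[0.0184,0,0.0078,0,0,0,70],[0,0,0,0,0,0,70],[0,0,0,0,0,0,70],[0,0,0,0,0,0,70],[0.0184,0,0.0078,0,0,0,70],[0,0,0,0,0,0,70],[0,0,0,0,0,0,70],[0,0,0,0,0,0,70],[0,0,0,0,0,0,70],[0,0,0,0,0,0,70]]' | grep -E "force" ; python3 -c "from h import *;tool()"; done
python3 - <<'E'
from h import *
r=arm.snapshot("wrist");X=cloud("wrist",r[1]);save(r[0],"w9")
E
```

```text
ft_force: [-2.4, -6.5, 2.2]
grasp_force: 3.4
t 25.58 st [-0.0621 -0.0002] z 0.003783781531775228 xang 84.30109725592733 tilt [ 0.0385  0.385  -0.9221] f [-2.3634 -6.5425  2.2215] 0.07004857543774565
ft_force: [-3.4, -10.2, 3.4]
grasp_force: 5.5
t 26.42 st [-0.062  -0.0002] z 0.0037551465297586094 xang 84.31542145813395 tilt [ 0.0382  0.3837 -0.9226] f [ -3.3521 -10.1812   3.3628] 0.06963372311580783
```

View pics/w9.png

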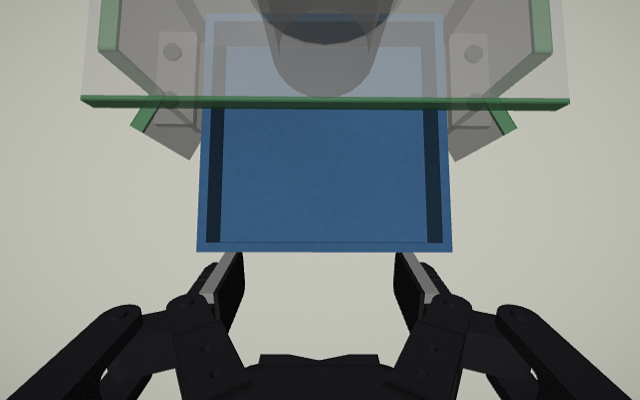

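The TCP stalled at x = -0.062, where I predicted home, and the push force rose to about 10 N. The picture shows the dish square and centred in the bay, with its near wall at row 248. Drawing clear now.

```bash
python3 -m handwheel '[[-0.2,0,-0.085,0,0,0,70],[-0.4,0,-0.17,0,0,0,70],[-0.8,0,-0.34,0,0,0,70],[-0.8,0,-0.34,0,0,0,70],[-0.8,0,-0.34,0,0,0,70],[-0.4,0,-0.17,0,0,0,70],[0,0,-0.9,0,0,0,70],[0,0,-0.9,0,0,0,70],[0,0,-0.9,0,0,0,70],[0,0,0,0,0,0,70]]'
python3 - <<'E'
from h import *
tool();dish("scene");dish("side");dish("wrist")
c="wrist";im,d=arm.snapshot(c);X=cloud(c,d);o=arm.outline_of(c,"dish")
p=X[o[0]["pixels"]&(d>0)];t=np.array([[*st(q),q[2]] for q in p if .018<q[2]<.03])
t=t[t[:,0]<-.045]
xs=[];ys=np.arange(-.048,.05,.006)
for y in ys: xs.append(t[abs(t[:,1]-y)<.003,0].min())
k=np.polyfit(ys,xs,1);print("near wall x, slope",k[1],k[0],"y ends",t[:,1].min(),t[:,1].max())
E
```

```text
time_s: 27.3
ee_pos: [0.6013, -0.008, 0.0707]
tcp_rot: [-0.129, 0.727, 0.658, 0.149]
ft_force: [0.4, -1.3, 0.3]
opening: 0.0698
grasp_force: 0.0
t 27.3 st [-0.1806 -0.0033] z 0.07070282586046775 xang 84.38246647473679 tilt [ 0.0461  0.3841 -0.9221] f [ 0.3853 -1.2907  0.2912] 0.06984182557990837
scene 0.96 [ 76.1 130.1] st [-0.0267  0.0025] relyaw -10.8 n 236
side 0.49 [ 35.3 104. ] st [-0.0508  0.0079] relyaw -19.2 n 91
wrist 0.88 [ 52.9 110.4] st [-0.0311 -0.0013] relyaw 0.0 n 2454
near wall x, slope -0.05739369895206582 -0.0009343861293503079 y ends -0.05659249892728779 0.05323404413814024
```

The near wall measures x = -0.057, which matches home within calibration. It is square (slope 0.001 rad) with y about -1.5 mm, and the fingers are clear.

```bash
python3 -c "from rig import arm;print(arm.close_job())"
```

```text
the job is handed in; nothing more can be done
None
```

The dish is pushed home against the stop plate, square and centred to about 2 mm by my measurements, with the fingers drawn clear; the job is handed in at about 28 s, with no verdict returned.

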